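# Index the connector under the microscope

### The arm

A 7-joint arm with a two-finger parallel gripper is mounted at the origin on the work surface; the furniture and walls round the work are solid. World frame = base frame: x ahead of the robot, y to its left, z up, the work surface at z = 0. Lengths are in m, angles in rad, forces in N, time in s.
With the tool pointing down it reaches from about 0.4 to 0.875 m from the base axis. Payload 4.4 kg.
Tool frame: the origin (TCP) lies on the centre line of the jaws, within the pads' length; the fingertips stand env.tip_reach ahead of it and the grasp point (between the pads) lies 2 mm behind it (env.tip_reach is the distance from the TCP to the fingertips, in m); z points along the fingers, y is the line along which they close (so a half turn about z gives the same grasp; the last joint's range is limited). The gripper opens to 85 mm and grips with 20 to 120 N. Pads are 22 mm wide; open, the fingers measure 114 mm over their backs; the gripper's body (76 mm by 85 mm) begins 54 mm behind the grasp point. The pads swing forward as they close: fully open they stand 13 mm farther back than shut.
Start: joints at [-1.301, 0.628, 0.038, 1.517, -0.027, 0.996, -0.02], TCP at [0.214, 0.614, 0.248] pointing down, gripper open.
Joint ranges: [-3.06, 3.06], [-0.37, 2.12], [-1.25, 1.32], [0.18, 2.47], [-1.1, 4.24], [0.23, 1.98], [-2.94, 2.94]. Speed limits (rad/s): [2.57, 2.57, 3.14, 3.14, 3.14, 3.14, 3.14].

### API

Orientations are given as a rotation vector (axis times angle).
In Python, from cell import env gives the robot as it stands.
- The arm moves only by the tool send_rows, never from a script. Its argument "commands" is a list of rows, each an object with "linear": the shift along the tool's x, y, z in mm, a list of three; "delta_rot": the turn, a rotation vector about the tool's x, y, z in rad, a list of three; "jaw": the finger opening in mm, from 0 to 85.4. A call has 1 to 12 rows; each row shifts and turns the commanded pose from where the row before left it, along the tool's axes as they then stand; what a row does not reach is not made up. A row lasts 1/12 s, in which the tool goes at most 41.7 mm and 7.16 degrees, less where a joint would pass 70% of its speed; a pose out of reach is approached as far as the arm can. A call is refused whole if a number of a shift passes 41.7 or a number of a turn 0.125, either way. A call with a gripper value outside its range is refused whole. The fingers move at their own pace and stop on an object; "grip_force" is the grip in N (left out, the last holds). Time passes only in rows, so rows that do not move let the fingers close. It gives the time, the measured TCP pose, the force, the opening and the grip force at its end, in the units of the state.
- env.state(): the state, without advancing time (a new reading comes with each control period).
- env.snapshot(name): name is "side" or "top"; returns the picture (400x640x3 uint8, red, green, blue); there is no depth.
- env.camera_info(name): a dict with "fovy" (degrees; the focal length in pixels is half the picture's height over the tangent of half this angle, whatever the lens; pixels are square), "cx", "cy" (the principal point, pixels), "R" (3x3) and "t" (3): a world point X has camera coordinates R X + t. Camera axes: x right, y down, z forward; pixel columns grow to the right and rows downward; lengths in m; the calibration is good to about 2 mm. A picture is of the moment at which its call begins. camera_info takes no time and is no camera call.
- env.hand_in(): hands the job in; it is judged then, once.
The state is a dict: "clock": time; "q": joint angles; "joint_vel": joint speeds; "joint_torque": joint torques, N m; "eef_pos": TCP position; "ee_rot": TCP orientation; "ft_force": force on the tool from outside, world axes, zero at the start; "ft_torque": the same for the moment, N m; "width": finger opening in m; "grip_force": force on a finger pad.
Only numpy, scipy, OpenCV 4.12 (cv2) and the standard library are available. Lean on these libraries where they do the work, as an engineer would, in place of code of your own. Each camera call takes 0.05 s, during which the arm holds its last target. There are 200 camera calls.

### The job

Bring the connector in its nest under the inspection microscope: hook a fingertip through the pull ring of the swing arm's spring pin, lift the pin out of its hole, swing the arm by exactly one hole so that the connector comes to the microscope's side, and let the pin drop fully home in that hole, then come away. Only hook the ring, gently, and never pinch or grip it; do not knock the microscope, and do not touch the connector, which rides along in its nest, and leave the things lying around alone.

Things in the scene. Friction and masses are not known exactly. Their poses are not given: they have to be found in the camera images.
- quadrant: Blue cast index quadrant bolted to the table; its steel index plate (top 24 mm above the table) has five holes 25 degrees (0.436 rad) apart on an arc of radius 135 mm about the arm's pivot. Origin: on the pivot's vertical axis, at table height. x points level from the middle hole over the pivot toward the microscope's end, y level to the left of that.
- swing_arm (a joint): Aluminium arm turning about the vertical pivot; connector at one end, spring pin with ring at the other. Rad, 0 = pin in the middle hole (the start); positive is counter-clockwise from above: connector to the quadrant's +y side, ring to its -y side. Next holes at +0.436 and -0.436, outer ones at +0.873 and -0.873. About 1 N at the ring moves it; pin home, it is locked with 0.01 rad of play.
- index_pin (a joint): Height of the spring pin, m: 0 = fully home in a hole; from 0.010 up its round nose is clear of the plate and the arm can swing; 0.018 = upper stop. The spring pulls it down with 4 N at 0, 8.5 N at the stop. Let down between holes it rides on the plate at 0.010; within about 3 mm of a hole it centres itself and drops in.
- ring_centre (a point): Centre of the steel pull ring on the pin: inside diameter 54 mm, 6 mm wire, rigid; 92 mm above the table at the start, 120 mm from the pivot, 53 mm above the arm's top. Lowest point on the pin; uppermost point, 26 mm above the centre, leans 15 mm toward the pivot: the opening faces outward and up, 30 degrees above level. x points level to the pivot, y level to the left, z up.
- connector_top (a point): Top of the connector body (blue, 16 x 16 x 9 mm, with short leads) lying loose, with 1 mm of play, in the black nest on the far end of the swing arm, 105 mm from the pivot; 58 mm above the table.
- lens (a point): Front lens of the inspection microscope (grey barrel 33 mm in diameter, pointing straight down), 110 mm above the table. It stands over one of the two places where the connector comes with the arm one hole to either side of the middle.
- microscope: Inspection microscope on a stand fixed to the table: dark square foot 78 x 76 mm, steel post, 0.25 m high over its cable. Origin: centre of the foot's underside; its lens hangs 90 mm from the post, toward its own -x.
- connector: The same connector with its leads (12 g); the nest walls, 7 mm high, carry it along. Origin: underside of connector and leads together, 37 mm from the blue body toward the pivot, 49 mm above the table while seated.
- solder: Solder bobbin standing on its flange, 52 mm in diameter, 40 mm high, beside the microscope's foot; bystander. Origin: centre of its underside.
- flux: Brown bottle with black cap, 37 mm in diameter, 80 mm high; bystander. Origin: centre of its underside.
- red_tape: Roll of red tape lying flat, 62 mm in diameter, 19 mm high; bystander. Origin: centre of its underside.
- tweezer: Steel tweezers, 122 mm long, 8 mm high, lying flat; bystander. Origin: centre of the underside.
- meter: Yellow hand multimeter lying flat, 150 x 76 x 45 mm; bystander. Origin: centre of the underside.
- plug: White wire housing with short leads, 102 x 48 x 12 mm; bystander. Origin: centre of the underside.
- cutters: Nippers with brown handles, 146 x 56 x 13 mm, lying flat; bystander. Origin: centre of the underside.
- sleeves: Bundle of red and black heat-shrink sleeves, 27 x 106 x 17 mm; bystander. Origin: centre of the underside.

How it is judged:
On the way, in this order (a step that is already met when the one before it is completed fails the run):
1. the pin is lifted out of the middle hole by a fingertip under its ring (value of joint index_pin above 0.0085 m and value of joint swing_arm between -0.12 and 0.12 rad and contact force between the fingers and index_pin above 1 N), for 0.1 s.
2. the arm is swung toward the hole on the microscope's side (((y of microscope in the frame of quadrant above 0 m and value of joint swing_arm between 0.25 and 0.7 rad) or (y of microscope in the frame of quadrant below 0 m and value of joint swing_arm between -0.7 and -0.25 rad))), for 0.05 s.
At the end, for the whole second after the job is handed in: The arm stands in the hole next to the middle one on the microscope's side (within 0.035 rad), at rest, the pin fully home (within 2 mm), the connector still seated in its nest (height within 3 mm) and within 6 mm of the lens's axis (((y of microscope in the frame of quadrant above 0 m and value of joint swing_arm between 0.401 and 0.471 rad) or (y of microscope in the frame of quadrant below 0 m and value of joint swing_arm between -0.471 and -0.401 rad)) and value of joint index_pin below 0.002 m and horizontal distance between connector_top and lens below 0.006 m and height (world z) of connector_top between 0.055 and 0.061 m and velocity of joint swing_arm between -0.05 and 0.05 rad/s); the robot touches nothing.
It fails at once if the arm is swung a second hole, beyond the microscope or the other way (value of joint swing_arm above 0.7 rad or value of joint swing_arm below -0.7 rad).
It fails at once if the ring is pinched or wrenched: more than 30 N between fingers and ring (contact force between the fingers and index_pin above 30 N).
It fails at once if the microscope is knocked (contact force between any of the fingers, the arm and microscope above 2 N).
It fails at once if the connector is touched or leaves its nest (contact force between the fingers and connector above 1 N or height (world z) of connector_top above 0.065 m).
It fails at once if a thing lying around is moved or lifted by more than 20 mm (distance of any of solder, flux, red_tape, tweezer, meter, plug, cutters, sleeves from where it was at the start of the episode above 0.02 m).
It also fails if it takes over 51 s, if anything falls off the work surface, if the arm or the gripper's body presses on something with over 40 N, if the wrist force passes 120 N, or if a joint passes its speed limit or range.

## Working session

There is one attempt and no reset: what is moved stays moved. The work goes in short steps, Python scripts to look and compute and a tool call to move; the robot and the scene stay as the last step left them, time stands still between calls to the robot, and variables do not carry over. Pictures are saved under pics/ and viewed, at most 10 in all, crops included, and the job is handed in when it is done.

Besides the shell and the picture viewer there is one more tool, called after "Request:" as a command line: name --argument value ..., lists and objects as JSON in quotes. send_rows: Moves the arm, as the interface text tells. Its arguments: {"type":"object","properties":{"commands":{"type":"array"},"grip_force":{"type":"number"}},"required":["commands"]}

```bash
ls; mkdir -p pics
python3 - <<'E'
from cell import env
import cv2
for n in("side","top"):
    cv2.imwrite(f"pics/{n}0.png",env.snapshot(n)[:,:,::-1]); c=env.camera_info(n); print(n,c)
print(env.state(),env.tip_reach)
E
```

```text
pics
side {'fovy': 53.73279811251417, 'cx': 322.4557304859509, 'cy': 195.48410686138283, 'R': array([[ 0.97085679, -0.23933352, -0.01251273],
       [-0.12842994, -0.47547537, -0.87030393],
       [ 0.20234341,  0.84654748, -0.49235608]]), 't': array([-0.54239962,  0.12129742,  1.08031724])}
top {'fovy': 56.71151746451022, 'cx': 318.19166920376284, 'cy': 194.8160151152444, 'R': array([[ 0.00722736, -0.99971583,  0.02271598],
       [-0.99184342, -0.01005767, -0.12706484],
       [ 0.1272572 , -0.02161235, -0.99163426]]), 't': array([-0.0967179 ,  0.54128137,  1.08319344])}
{'clock': 0.1, 'q': array([-1.30079766,  0.62928016,  0.03844593,  1.51827234, -0.02701837,
        0.99632069, -0.02000203]), 'joint_vel': array([-7.73496095e-04, -2.56301464e-03, -2.74603635e-04, -2.93573932e-03,
       -5.99994562e-05, -4.31604128e-04,  2.08202878e-04]), 'joint_torque': array([ 3.69338915e-03, -5.64530897e+01,  1.23080581e+00, -1.93974298e+01,
        1.12873170e-02,  5.35875370e-03,  3.28493797e-06]), 'eef_pos': array([0.21397828, 0.61319467, 0.24746247]), 'ee_rot': array([-5.24968168e-01, -3.09712524e+00,  2.73099369e-03]), 'ft_force': array([ 1.05228133, -0.52221256, -0.18139825]), 'ft_torque': array([-0.03911474,  0.00619088,  0.06296438]), 'grip_force': 0.0, 'width': 0.08529742494305075} 0.017
```

View pics/side0.png

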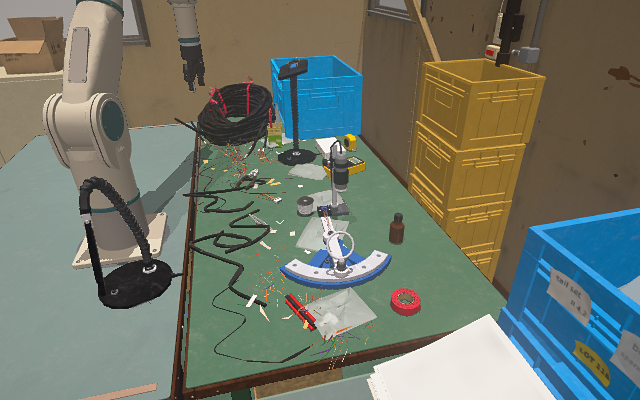

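View pics/top0.png

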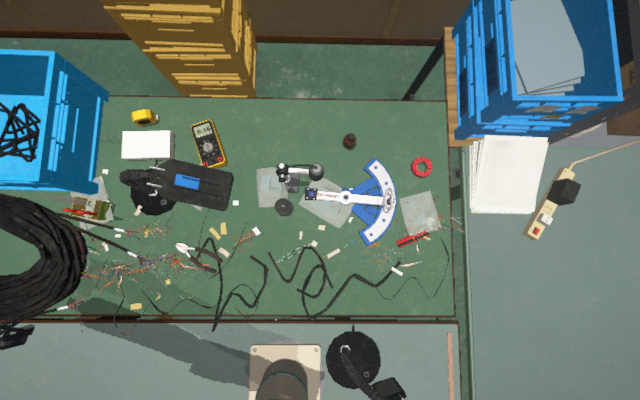

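The side view shows the ring at about (341,245), the quadrant below it at (340,268) and the microscope at (340,175). The top view shows the quadrant at (378,200), the connector at (311,194) and the microscope barrel at (316,171). Next I'll zoom in.

Run:
```python
import cv2
a=cv2.imread("pics/top0.png")[140:260,260:420]; cv2.imwrite("pics/topc.png",cv2.resize(a,None,fx=5,fy=5,interpolation=cv2.INTER_CUBIC))
a=cv2.imread("pics/side0.png")[180:300,270:410]; cv2.imwrite("pics/sidec.png",cv2.resize(a,None,fx=5,fy=5,interpolation=cv2.INTER_CUBIC))
```

```text
(no output)
```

View pics/topc.png

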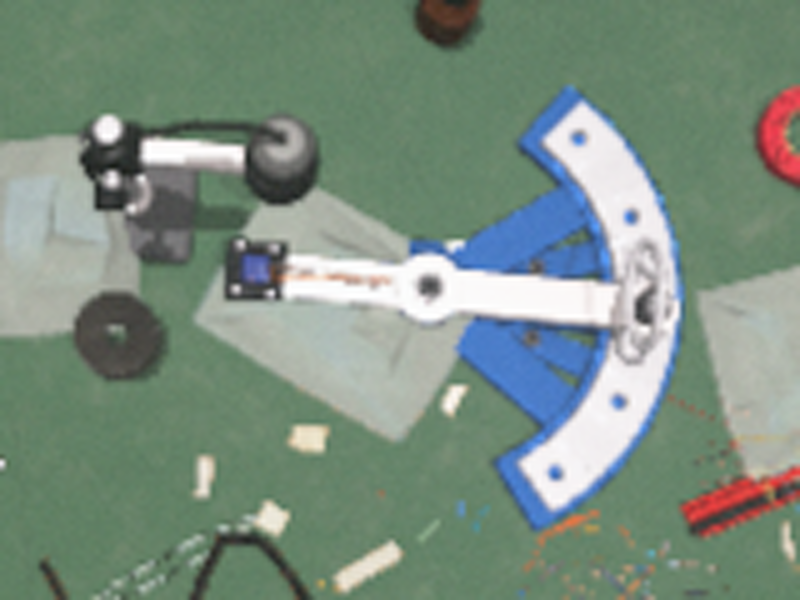

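View pics/sidec.png

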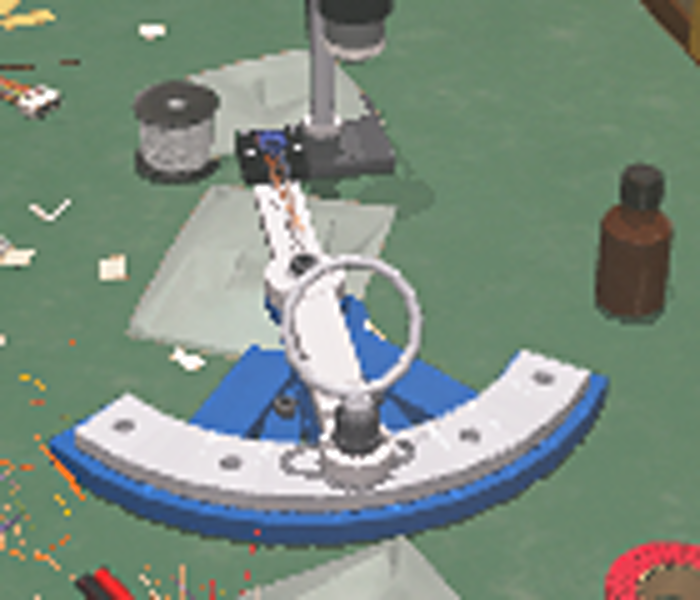

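The top crop shows four free holes at (579,138), (631,216), (620,402) and (556,473), and the connector at (257,268). In the side crop the holes are at (124,426), (231,462), (470,435) and (543,378), with the ring centre near (353,326). I'll fit the quadrant pose to these points.

```bash
cat > h.py <<'E'
import numpy as np
from cell import env
from scipy.spatial.transform import Rotation as Ro
def proj(n,X):
    c=env.camera_info(n); p=c["R"]@np.asarray(X)+c["t"]; f=200/np.tan(np.radians(c["fovy"]/2))
    return np.array([c["cx"]+f*p[0]/p[2],c["cy"]+f*p[1]/p[2]])
def onz(n,uv,z):
    c=env.camera_info(n); f=200/np.tan(np.radians(c["fovy"]/2))
    d=c["R"].T@[(uv[0]-c["cx"])/f,(uv[1]-c["cy"])/f,1]; o=-c["R"].T@c["t"]
    return o+d*(z-o[2])/d[2]
def crop(n,U):
    x0,y0=dict(top=(260,140),side=(270,180))[n]
    return np.array([(U[0]+.5)/5-.5+x0,(U[1]+.5)/5-.5+y0])
E
python3 - <<'E'
from h import *
from scipy.optimize import least_squares
H={"top":[(579,138),(631,216),(620,402),(556,473)],"side":[(543,378),(470,435),(231,462),(124,426)]}
A=np.radians([-50,-25,25,50])
def pts(p,s):
    # quadrant x dir angle p[2]; hole at angle phi+pi+s*a
    return [[p[0]+.135*np.cos(p[2]+np.pi+a*s),p[1]+.135*np.sin(p[2]+np.pi+a*s),.024] for a in A]
for cams in (["top"],["side"],["top","side"]):
  best=None
  for s in(1,-1):
    r=least_squares(lambda p:np.concatenate([proj(n,X)-crop(n,U) for n in cams for X,U in zip(pts(p,s),H[n])]),[.6,-.0,1.6])
    if best is None or r.cost<best[0].cost: best=(r,s)
  r,s=best; print(cams,s,r.x,r.cost,r.fun.round(1))
p=r.x; ex=np.array([np.cos(p[2]),np.sin(p[2]),0]); P=np.array([p[0],p[1],0])
rc=P-.12*ex+[0,0,.092]; ct=P+.105*ex+[0,0,.058]
print("ring",rc,proj("side",rc),crop("side",(353,326)),"conn",ct,proj("top",ct),crop("top",(257,268)))
print("ring top",proj("top",rc+.015*ex+[0,0,.026]))
for s in(1,-1):
  a=p[2]+s*.436; L=P+.105*np.array([np.cos(a),np.sin(a),0])+[0,0,.11]; print(s,"lens",L,proj("top",L),proj("side",L))
for z in(.11,.16,.2): print(onz("top",crop("top",(282,160)),z))
E
```

```text
['top'] -1 [ 0.53525308 -0.17377874  1.49234139] 0.02121389394703515 [-0.  -0.   0.1  0.1 -0.1 -0.1  0.1 -0. ]
['side'] -1 [ 0.53794718 -0.17353724  1.49079814] 0.025126882849993017 [ 0.1 -0.1 -0.  -0.  -0.   0.2 -0.  -0.1]
['top', 'side'] -1 [ 0.53691413 -0.17384677  1.4910494 ] 0.8661504123143835 [ 0.  -0.5  0.1 -0.3 -0.1 -0.6  0.  -0.5 -0.3  0.1 -0.4  0.1 -0.4  0.3
 -0.4  0.1]
ring [ 0.52735464 -0.29346539  0.092     ] [339.54659694 245.44121479] [340.2 244.8] conn [ 0.54527869 -0.06918047  0.058     ] [310.65600719 192.7127703 ] [311.  193.2]
ring top [385.29227637 196.54525195]
1 lens [ 0.5002938 -0.0754397  0.11     ] [312.77780461 206.17129626] [307.60454064 194.437658  ]
-1 lens [ 0.58869853 -0.08250468  0.11      ] [315.55268199 175.15093428] [339.89757686 191.51440479]
[ 0.59894647 -0.08369152  0.11      ]
[ 0.58932305 -0.08292563  0.16      ]
[ 0.58162432 -0.08231292  0.2       ]
```

Run:
```python
from h import *
from scipy.optimize import least_squares
for nm,s,t in [("screen",(293,68),(185,182)),("screenL",(305,62),(232,185)),("goose",(95,182),(347,352)),("goosehead",(90,300),(385,388))]:
    r=least_squares(lambda X:np.r_[proj("side",X)-s,proj("top",X)-t],[.5,0,.2]); print(nm,r.x,r.cost)
print(onz("top",(353,355),0),onz("side",(135,285),0))
```

```text
screen [0.52098944 0.18941083 0.38755026] 0.0300697945024628
screenL [0.51979278 0.08488467 0.42098053] 32.1788533916414
goose [ 0.08206839 -0.16601646  0.24182722] 788.3606244734465
goosehead [-0.00537925 -0.28368307  0.04691951] 0.006071147323375452
[ 0.06992984 -0.19925426  0.        ] [ 0.05815258 -0.2004585   0.        ]
```

Request:
send_rows --commands '[{"linear": [0, 0, -40], "delta_rot": [0, 0, 0], "jaw": 0}, {"linear": [0, 0, -40], "delta_rot": [0, 0, 0], "jaw": 0}, {"linear": [0, 0, -40], "delta_rot": [0, 0, 0], "jaw": 0}, {"linear": [0, 0, -40], "delta_rot": [0, 0, 0], "jaw": 0}, {"linear": [0, 0, -40], "delta_rot": [0, 0, 0], "jaw": 0}, {"linear": [0, -20, -20], "delta_rot": [0, 0, 0], "jaw": 0}, {"linear": [0, -20, 0], "delta_rot": [0, 0, 0], "jaw": 0}, {"linear": [0, 0, 0], "delta_rot": [0, 0, 0], "jaw": 0}]'

```text
clock: 0.77
eef_pos: [0.2004, 0.5737, 0.4706]
ee_rot: [0.525, 3.097, 0.002]
ft_force: [0.5, 0.5, -0.3]
width: 0.0001
grip_force: 0.0
```

Request:
send_rows --commands '[{"linear": [0, -38, -20], "delta_rot": [0, 0, 0], "jaw": 0}, {"linear": [0, -40, -20], "delta_rot": [0, 0, 0], "jaw": 0}, {"linear": [0, -40, -20], "delta_rot": [0, 0, 0], "jaw": 0}, {"linear": [0, -40, -20], "delta_rot": [0, 0, 0], "jaw": 0}, {"linear": [-40, -1.8, 0], "delta_rot": [0, 0, 0.089], "jaw": 0}, {"linear": [-40, -1.8, 0], "delta_rot": [0, 0, 0.089], "jaw": 0}, {"linear": [-40, -1.8, 0], "delta_rot": [0, 0, 0.089], "jaw": 0}, {"linear": [-40, -1.8, 0], "delta_rot": [0, 0, 0.089], "jaw": 0}, {"linear": [0, 0, 0], "delta_rot": [0, 0, 0], "jaw": 0}]'

```text
clock: 1.52
eef_pos: [0.2977, 0.3511, 0.5434]
ee_rot: [1.089, 2.941, -0.004]
ft_force: [1.0, -1.3, 0.1]
width: -0.0003
grip_force: 0.0
```

```bash
python3 -c "
from h import *
s=env.state();print(s['q'].round(3),s['eef_pos'],Ro.from_rotvec(s['ee_rot']).as_matrix().round(3))"
```

```text
[-1.118  0.14   0.224  1.471 -0.025  1.534 -0.033] [0.29767162 0.35112772 0.54338853] [[-0.759  0.651  0.004]
 [ 0.651  0.759 -0.004]
 [-0.006 -0.    -1.   ]]
```

Request:
send_rows --commands '[{"linear": [-41, -1.8, 0], "delta_rot": [0, 0, 0.089], "jaw": 0}, {"linear": [-41, -1.8, 0], "delta_rot": [0, 0, 0.089], "jaw": 0}, {"linear": [-41, -1.8, 0], "delta_rot": [0, 0, 0.089], "jaw": 0}, {"linear": [-41, -1.8, 0], "delta_rot": [0, 0, 0.089], "jaw": 0}, {"linear": [-41, -1.8, 0], "delta_rot": [0, 0, 0.089], "jaw": 0}, {"linear": [-41, -1.8, 0], "delta_rot": [0, 0, 0.089], "jaw": 0}, {"linear": [-41, -1.8, 0], "delta_rot": [0, 0, 0.089], "jaw": 0}, {"linear": [-41, -1.8, 0], "delta_rot": [0, 0, 0.089], "jaw": 0}, {"linear": [-41, -1.8, 0], "delta_rot": [0, 0, 0.089], "jaw": 0}, {"linear": [-41, -1.8, 0], "delta_rot": [0, 0, 0.089], "jaw": 0}, {"linear": [-41, -1.8, 0], "delta_rot": [0, 0, 0.089], "jaw": 0}, {"linear": [-41, -1.8, 0], "delta_rot": [0, 0, 0.089], "jaw": 0}]'

```text
clock: 2.52
eef_pos: [0.4499, -0.0861, 0.5429]
ee_rot: [-2.425, -1.997, 0.002]
ft_force: [1.4, -0.4, 0.6]
width: 0.0003
grip_force: 0.0
```

Request:
send_rows --commands '[{"linear": [-41, -1.8, 0], "delta_rot": [0, 0, 0.089], "jaw": 0}, {"linear": [-41, -1.8, 0], "delta_rot": [0, 0, 0.089], "jaw": 0}, {"linear": [-41, -1.8, 0], "delta_rot": [0, 0, 0.089], "jaw": 0}, {"linear": [-41, -1.8, 0], "delta_rot": [0, 0, 0.089], "jaw": 0}, {"linear": [0, 0, 0], "delta_rot": [0, 0, 0], "jaw": 0}, {"linear": [0, 0, 0], "delta_rot": [0, 0, 0], "jaw": 0}]'

```text
clock: 3.02
eef_pos: [0.3899, -0.239, 0.5434]
ee_rot: [-2.741, -1.534, 0.001]
ft_force: [1.3, 0.4, -0.2]
width: -0.0
grip_force: 0.0
```

```bash
cat >> h.py <<'E'
phi=1.491; P=np.array([.537,-.174,0])
def ringc(a=0,h=0): return P-.12*np.array([np.cos(phi+a),np.sin(phi+a),0])+[0,0,.092+h]
def Rt(pitch,a=0):
    e=np.array([np.cos(phi+a),np.sin(phi+a),0]); z=e*np.cos(pitch)-np.array([0,0,np.sin(pitch)])
    y=np.array([e[1],-e[0],0]); return np.c_[np.cross(y,z),y,z]
def to(p,Rg):
    s=env.state(); R=Ro.from_rotvec(s['ee_rot']).as_matrix()
    print("t",s['clock'],"q",s['q'].round(2),"pos",s['eef_pos'].round(4),"F",s['ft_force'].round(1),"z",R[:,2].round(3),"y",R[:,1].round(3))
    print(" shift mm",(R.T@(p-s['eef_pos'])*1e3).round(1),"rot",Ro.from_matrix(R.T@Rg).as_rotvec().round(3), "world mm",((p-s['eef_pos'])*1e3).round(1))
E
python3 -c "
from h import *
R=Rt(.7); print(ringc())
to(ringc()-.15*R[:,2]+[0,0,.1],R)"
```

```text
[ 0.5274346  -0.29361816  0.092     ]
t 3.0167 q [-0.21  0.18  0.88  1.49 -0.14  1.54  0.11] pos [ 0.3899 -0.239   0.5434] F [ 1.3  0.4 -0.2] z [-0.001 -0.    -1.   ] y [ 0.852 -0.523 -0.   ]
 shift mm [-76.7 197.9 254.8] rot [ 0.204  0.855 -0.441] world mm [ 128.4 -169.  -254.8]
```

Request:
send_rows --commands '[{"linear": [-9.6, 24.8, 12], "delta_rot": [0, 0, 0], "jaw": 0}, {"linear": [-9.6, 24.8, 12], "delta_rot": [0, 0, 0], "jaw": 0}, {"linear": [-9.6, 24.8, 12], "delta_rot": [0, 0, 0], "jaw": 0}, {"linear": [-9.6, 24.8, 12], "delta_rot": [0, 0, 0], "jaw": 0}, {"linear": [-9.6, 24.8, 12], "delta_rot": [0, 0, 0], "jaw": 0}, {"linear": [-9.6, 24.8, 12], "delta_rot": [0, 0, 0], "jaw": 0}, {"linear": [-9.6, 24.8, 12], "delta_rot": [0, 0, 0], "jaw": 0}, {"linear": [-9.6, 24.8, 12], "delta_rot": [0, 0, 0], "jaw": 0}, {"linear": [0, 0, 0], "delta_rot": [0.02, 0.085, -0.044], "jaw": 0}, {"linear": [0, 0, 0], "delta_rot": [0.02, 0.085, -0.044], "jaw": 0}, {"linear": [0, 0, 0], "delta_rot": [0.02, 0.085, -0.044], "jaw": 0}, {"linear": [0, 0, 0], "delta_rot": [0.02, 0.085, -0.044], "jaw": 0}]'

```text
clock: 4.02
eef_pos: [0.5227, -0.404, 0.447]
ee_rot: [-2.366, -1.636, -0.379]
ft_force: [1.0, -0.1, 0.6]
width: -0.0004
grip_force: 0.0
```

```bash
python3 -c "
from h import *
R=Rt(.7)
to(ringc()-.15*R[:,2]+[0,0,.1],R)"
```

```text
t 4.0167 q [ 0.51  0.7   0.62  1.   -0.63  1.79  0.63] pos [ 0.5227 -0.404   0.447 ] F [ 1.  -0.1  0.6] z [ 0.076  0.339 -0.938] y [ 0.937 -0.345 -0.049]
 shift mm [-59.5   4.9 146.8] rot [ 0.118  0.509 -0.254] world mm [  -4.5   -4.  -158.3]
```

```bash
python3 -c "
from h import *
R=Rt(.785,-.4)
to(ringc()-.11*R[:,2]+[0,0,.06],R)"
```

```text
t 4.0167 q [ 0.51  0.7   0.62  1.   -0.63  1.79  0.63] pos [ 0.5227 -0.404   0.447 ] F [ 1.  -0.1  0.6] z [ 0.076  0.339 -0.938] y [ 0.937 -0.345 -0.049]
 shift mm [-49.2 -33.  215.3] rot [-0.11   0.437  0.082] world mm [ -31.2   41.3 -217.2]
```

Request:
send_rows --commands '[{"linear": [-5, -3, 22], "delta_rot": [-0.012, 0.045, 0.008], "jaw": 0}, {"linear": [-5, -3, 22], "delta_rot": [-0.012, 0.045, 0.008], "jaw": 0}, {"linear": [-5, -3, 22], "delta_rot": [-0.012, 0.045, 0.008], "jaw": 0}, {"linear": [-5, -3, 22], "delta_rot": [-0.012, 0.045, 0.008], "jaw": 0}, {"linear": [-5, -3, 22], "delta_rot": [-0.012, 0.045, 0.008], "jaw": 0}, {"linear": [0, 0, 0], "delta_rot": [0, 0, 0], "jaw": 0}]'

```text
clock: 4.52
eef_pos: [0.5118, -0.3736, 0.3322]
ee_rot: [-2.3, -1.479, -0.662]
ft_force: [-0.5, 0.7, -0.5]
width: -0.0
grip_force: 0.0
```

```bash
python3 -c "
from h import *
R=Rt(.785,-.4)
to(ringc()-.11*R[:,2]+[0,0,.06],R)"
```

```text
t 4.5167 q [ 0.57  0.73  0.54  1.33 -0.79  1.6   0.79] pos [ 0.5118 -0.3736  0.3322] F [-0.5  0.7 -0.5] z [ 0.205  0.504 -0.839] y [ 0.913 -0.408 -0.023]
 shift mm [-54.6 -20.6  87.3] rot [-0.055  0.211  0.032] world mm [ -20.3   10.9 -102.5]
```

Request:
send_rows --commands '[{"linear": [-10, -4, 17], "delta_rot": [-0.011, 0.042, 0.006], "jaw": 0}, {"linear": [-10, -4, 17], "delta_rot": [-0.011, 0.042, 0.006], "jaw": 0}, {"linear": [-10, -4, 17], "delta_rot": [-0.011, 0.042, 0.006], "jaw": 0}, {"linear": [-10, -4, 17], "delta_rot": [-0.011, 0.042, 0.006], "jaw": 0}, {"linear": [-10, -4, 17], "delta_rot": [-0.011, 0.042, 0.006], "jaw": 0}, {"linear": [0, 0, 0], "delta_rot": [0, 0, 0], "jaw": 0}]'

```text
clock: 5.02
eef_pos: [0.4987, -0.3557, 0.2365]
ee_rot: [-2.211, -1.347, -0.915]
ft_force: [0.3, 0.4, -0.5]
width: -0.0
grip_force: 0.0
```

```bash
python3 -c "
from h import *
R=Rt(.785,-.4)
to(ringc()-.06*R[:,2],R)
import cv2
for n,(x,y) in dict(side=(270,150),top=(320,140)).items(): cv2.imwrite(f'pics/{n}1.png',cv2.resize(env.snapshot(n)[y:y+120,x:x+160,::-1],None,fx=5,fy=5,interpolation=2))
a=cv2.imread('pics/side1.png');b=cv2.imread('pics/top1.png');cv2.imwrite('pics/both1.png',cv2.resize(np.vstack([a,b]),None,fx=.5,fy=.5,interpolation=3))
"
```

```text
t 5.0167 q [ 0.68  0.84  0.45  1.51 -0.95  1.51  1.  ] pos [ 0.4987 -0.3557  0.2365] F [ 0.3  0.4 -0.5] z [ 0.327  0.624 -0.71 ] y [ 0.888 -0.46   0.004]
 shift mm [-53.6  -3.5  90.6] rot [0.002 0.004 0.004] world mm [   9.1   24.4 -102. ]
```

View pics/both1.png

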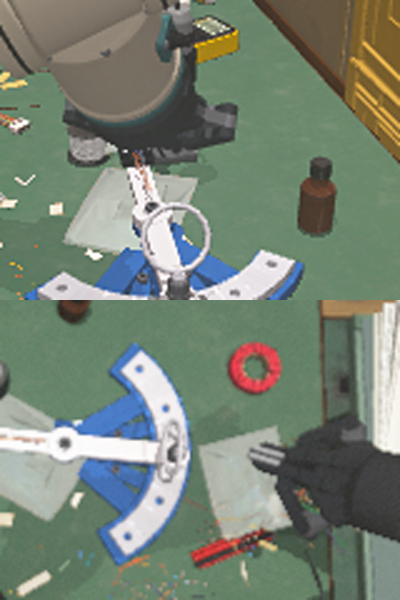

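The side crop shows the hand hovering behind the ring, with the ring free at about (177,240). The top crop shows the closed fingertips at (250,452), to the right of the ring at (175,450). Nothing has been touched. I'll approach next.

Request:
send_rows --commands '[{"linear": [-9, -0.6, 15], "delta_rot": [0, 0, 0], "jaw": 0}, {"linear": [-9, -0.6, 15], "delta_rot": [0, 0, 0], "jaw": 0}, {"linear": [-9, -0.6, 15], "delta_rot": [0, 0, 0], "jaw": 0}, {"linear": [-9, -0.6, 15], "delta_rot": [0, 0, 0], "jaw": 0}, {"linear": [-9, -0.6, 15], "delta_rot": [0, 0, 0], "jaw": 0}, {"linear": [-9, -0.6, 15], "delta_rot": [0, 0, 0], "jaw": 0}, {"linear": [0, 0, 0], "delta_rot": [0, 0, 0], "jaw": 0}, {"linear": [0, 0, 0], "delta_rot": [0, 0, 0], "jaw": 0}]'

```text
clock: 5.78
eef_pos: [0.5106, -0.3343, 0.1398]
ee_rot: [-2.214, -1.358, -0.919]
ft_force: [-0.9, -0.1, 1.2]
width: 0.0003
grip_force: 0.0
```

```bash
python3 -c "
from h import *
R=Rt(.785,-.4)
to(ringc(),R)
import cv2
for n,(x,y) in dict(side=(270,180),top=(330,150)).items(): cv2.imwrite(f'pics/{n}2.png',cv2.resize(env.snapshot(n)[y:y+100,x:x+130,::-1],None,fx=6,fy=6,interpolation=2))
a=cv2.imread('pics/side2.png');b=cv2.imread('pics/top2.png');cv2.imwrite('pics/both2.png',cv2.resize(np.vstack([a,b]),None,fx=.5,fy=.5,interpolation=3))
s=env.state();p=s['eef_pos'];z=Ro.from_rotvec(s['ee_rot']).as_matrix()[:,2]
print('tip px',proj('top',p+.017*z),proj('side',p+.017*z))
"
```

```text
t 5.7833 q [ 0.67  0.95  0.39  1.59 -1.02  1.36  1.12] pos [ 0.5106 -0.3343  0.1398] F [-0.9 -0.1  1.2] z [ 0.331  0.62  -0.712] y [ 0.889 -0.458  0.014]
 shift mm [-2.3 -4.4 64.8] rot [0.007 0.007 0.013] world mm [ 16.8  40.7 -47.8]
tip px [402.75208986 200.7887298 ] [338.58872082 241.12120745]
```

View pics/both2.png

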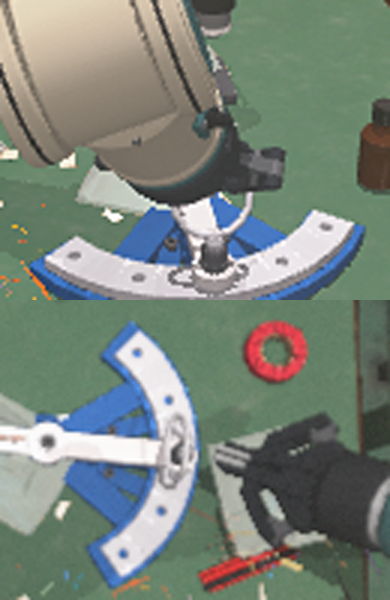

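The top crop shows the fingertips at about (215,452), just right of the ring at (178,450). The side view is mostly blocked by the hand. I'll insert along the tool axis.

Request:
send_rows --commands '[{"linear": [-0.5, -1, 10], "delta_rot": [0, 0, 0], "jaw": 0}, {"linear": [-0.5, -1, 10], "delta_rot": [0, 0, 0], "jaw": 0}, {"linear": [-0.5, -1, 10], "delta_rot": [0, 0, 0], "jaw": 0}, {"linear": [-0.5, -1, 10], "delta_rot": [0, 0, 0], "jaw": 0}, {"linear": [0, 0, 0], "delta_rot": [0, 0, 0], "jaw": 0}, {"linear": [0, 0, 0], "delta_rot": [0, 0, 0], "jaw": 0}]'

```text
clock: 6.38
eef_pos: [0.5182, -0.308, 0.1079]
ee_rot: [-2.214, -1.353, -0.918]
ft_force: [0.5, -0.8, 0.5]
width: 0.0001
grip_force: 0.0
```

```bash
python3 -c "
from h import *
to(ringc(),Rt(.785,-.4))"
```

```text
t 6.3833 q [ 0.66  0.97  0.35  1.64 -1.05  1.28  1.15] pos [ 0.5182 -0.308   0.1079] F [ 0.5 -0.8  0.5] z [ 0.33   0.621 -0.711] y [ 0.888 -0.46   0.011]
 shift mm [ 0.9  1.5 23.3] rot [0.006 0.006 0.009] world mm [  9.3  14.4 -15.9]
```

Request:
send_rows --commands '[{"linear": [0, 0.5, 7], "delta_rot": [0, 0, 0], "jaw": 0}, {"linear": [0, 0.5, 7], "delta_rot": [0, 0, 0], "jaw": 0}, {"linear": [0, 0.5, 7], "delta_rot": [0, 0, 0], "jaw": 0}, {"linear": [0, 0, 6], "delta_rot": [0, 0, 0], "jaw": 0}, {"linear": [0, 0, 0], "delta_rot": [0, 0, 0], "jaw": 0}, {"linear": [0, 0, 0], "delta_rot": [0, 0, 0], "jaw": 0}]'

```text
clock: 6.88
eef_pos: [0.5284, -0.2925, 0.089]
ee_rot: [-2.215, -1.354, -0.919]
ft_force: [0.8, -0.2, -0.8]
width: -0.0002
grip_force: 0.0
```

```bash
python3 -c "
from h import *
to(ringc(),Rt(.785,-.4))
import cv2
for n,(x,y) in dict(side=(290,190),top=(350,165)).items(): cv2.imwrite(f'pics/{n}3.png',cv2.resize(env.snapshot(n)[y:y+70,x:x+100,::-1],None,fx=4,fy=4,interpolation=2))
a=cv2.imread('pics/side3.png');b=cv2.imread('pics/top3.png');cv2.imwrite('pics/both3.png',np.vstack([a,b]))
"
```

```text
t 6.8833 q [ 0.66  0.99  0.3   1.66 -1.06  1.22  1.15] pos [ 0.5284 -0.2925  0.089 ] F [ 0.8 -0.2 -0.8] z [ 0.331  0.62  -0.711] y [ 0.888 -0.46   0.011]
 shift mm [ 1.1 -0.3 -3.1] rot [0.007 0.006 0.009] world mm [-1.  -1.1  3. ]
```

View pics/both3.png

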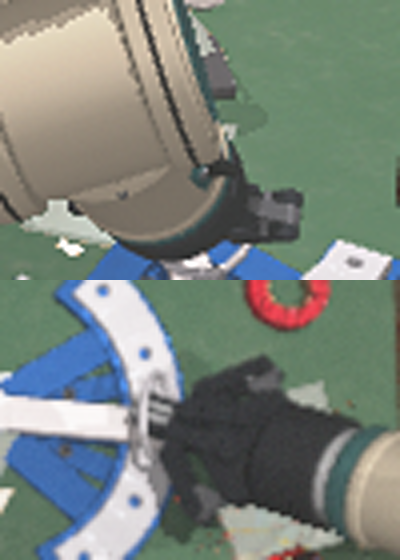

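The fingertips are through the ring, near (155,415) in the top crop, with no force. Lifting next.

Request:
send_rows --commands '[{"linear": [2.8, 0, -2.8], "delta_rot": [0, 0, 0], "jaw": 0}, {"linear": [2.8, 0, -2.8], "delta_rot": [0, 0, 0], "jaw": 0}, {"linear": [2.8, 0, -2.8], "delta_rot": [0, 0, 0], "jaw": 0}, {"linear": [0, 0, 0], "delta_rot": [0, 0, 0], "jaw": 0}, {"linear": [0, 0, 0], "delta_rot": [0, 0, 0], "jaw": 0}]'

```text
clock: 7.4
eef_pos: [0.5284, -0.2932, 0.1017]
ee_rot: [-2.216, -1.355, -0.919]
ft_force: [0.2, -0.1, 0.5]
width: 0.0004
grip_force: 0.0
```

Request:
send_rows --commands '[{"linear": [2.1, 0, -2.1], "delta_rot": [0, 0, 0], "jaw": 0}, {"linear": [0.7, 0, -0.7], "delta_rot": [0, 0, 0], "jaw": 0}, {"linear": [0, 0, 0], "delta_rot": [0, 0, 0], "jaw": 0}, {"linear": [0, 0, 0], "delta_rot": [0, 0, 0], "jaw": 0}]'

```text
clock: 7.73
eef_pos: [0.5283, -0.2928, 0.1051]
ee_rot: [-2.216, -1.354, -0.919]
ft_force: [-0.1, -0.1, 0.3]
width: 0.0003
grip_force: 0.0
```

Request:
send_rows --commands '[{"linear": [1.4, 0, -1.4], "delta_rot": [0, 0, 0], "jaw": 0}, {"linear": [1.4, 0, -1.4], "delta_rot": [0, 0, 0], "jaw": 0}, {"linear": [0, 0, 0], "delta_rot": [0, 0, 0], "jaw": 0}, {"linear": [0, 0, 0], "delta_rot": [0, 0, 0], "jaw": 0}]'

```text
clock: 8.07
eef_pos: [0.5283, -0.2928, 0.1092]
ee_rot: [-2.216, -1.354, -0.919]
ft_force: [0.2, -0.2, -0.6]
width: -0.0001
grip_force: 0.0
```

Request:
send_rows --commands '[{"linear": [1.4, 0, -1.4], "delta_rot": [0, 0, 0], "jaw": 0}, {"linear": [1.4, 0, -1.4], "delta_rot": [0, 0, 0], "jaw": 0}, {"linear": [0, 0, 0], "delta_rot": [0, 0, 0], "jaw": 0}, {"linear": [0, 0, 0], "delta_rot": [0, 0, 0], "jaw": 0}]'

```text
clock: 8.4
eef_pos: [0.5279, -0.2936, 0.1124]
ee_rot: [-2.218, -1.354, -0.917]
ft_force: [1.4, -0.8, -4.6]
width: 0.0001
grip_force: 2.2
```

Contact has been made under the ring, at Fz ≈ −4.6 N. I'll lift about 13 mm.

Request:
send_rows --commands '[{"linear": [1.6, 0, -1.6], "delta_rot": [0, 0, 0], "jaw": 0}, {"linear": [1.6, 0, -1.6], "delta_rot": [0, 0, 0], "jaw": 0}, {"linear": [1.6, 0, -1.6], "delta_rot": [0, 0, 0], "jaw": 0}, {"linear": [1.6, 0, -1.6], "delta_rot": [0, 0, 0], "jaw": 0}, {"linear": [0, 0, 0], "delta_rot": [0, 0, 0], "jaw": 0}, {"linear": [0, 0, 0], "delta_rot": [0, 0, 0], "jaw": 0}]'

```text
clock: 8.9
eef_pos: [0.5279, -0.2934, 0.1218]
ee_rot: [-2.217, -1.354, -0.917]
ft_force: [1.0, -4.4, -6.8]
width: 0.0001
grip_force: 3.8
```

Request:
send_rows --commands '[{"linear": [1.2, 0, -1.2], "delta_rot": [0, 0, 0], "jaw": 0}, {"linear": [1.2, 0, -1.2], "delta_rot": [0, 0, 0], "jaw": 0}, {"linear": [1.2, 0, -1.2], "delta_rot": [0, 0, 0], "jaw": 0}, {"linear": [0, 0, 0], "delta_rot": [0, 0, 0], "jaw": 0}, {"linear": [0, 0, 0], "delta_rot": [0, 0, 0], "jaw": 0}]'

```text
clock: 9.32
eef_pos: [0.5279, -0.2933, 0.127]
ee_rot: [-2.217, -1.354, -0.918]
ft_force: [-0.1, -6.2, -8.8]
width: 0.0003
grip_force: 4.7
```

```bash
python3 -c "
from h import *
to(ringc(),Rt(.785,-.4))
for a in (-.15,-.3,-.436): print(((ringc(a)-ringc())*1e3).round(1), (Rt(.785,-.4).T@(ringc(a)-ringc())*1e3).round(1))"
```

```text
t 9.3167 q [ 0.65  0.93  0.32  1.66 -1.03  1.26  1.11] pos [ 0.5279 -0.2933  0.127 ] F [-0.1 -6.2 -8.8] z [ 0.331  0.618 -0.713] y [ 0.887 -0.461  0.012]
 shift mm [-24.9  -0.7  24.6] rot [0.008 0.008 0.009] world mm [ -0.4  -0.3 -35. ]
[-17.8   2.8   0. ] [ -4.1 -17.   -4.1]
[-34.9   8.2   0. ] [ -6.3 -34.8  -6.3]
[-49.6  15.2   0. ] [ -6.6 -51.   -6.6]
```

Request:
send_rows --commands '[{"linear": [-1, -4.2, -1], "delta_rot": [0, 0, 0], "jaw": 0}, {"linear": [-1, -4.2, -1], "delta_rot": [0, 0, 0], "jaw": 0}, {"linear": [-1, -4.3, -1], "delta_rot": [0, 0, 0], "jaw": 0}, {"linear": [-1, -4.3, -1], "delta_rot": [0, 0, 0], "jaw": 0}, {"linear": [-0.6, -4.4, -0.6], "delta_rot": [0, 0, 0], "jaw": 0}, {"linear": [-0.6, -4.4, -0.6], "delta_rot": [0, 0, 0], "jaw": 0}, {"linear": [-0.5, -4.5, -0.5], "delta_rot": [0, 0, 0], "jaw": 0}, {"linear": [-0.5, -4.5, -0.5], "delta_rot": [0, 0, 0], "jaw": 0}, {"linear": [0, 0, 0], "delta_rot": [0, 0, 0], "jaw": 0}, {"linear": [0, 0, 0], "delta_rot": [0, 0, 0], "jaw": 0}]'

```text
clock: 10.15
eef_pos: [0.4918, -0.2862, 0.1262]
ee_rot: [-2.22, -1.353, -0.915]
ft_force: [-3.7, -7.3, -8.3]
width: 0.0
grip_force: 5.5
```

```bash
python3 -c "
from h import *
to(ringc(-.436,.035),Rt(.785,-.4))
import cv2
n='top';x,y=300,150;cv2.imwrite(f'pics/top4.png',cv2.resize(env.snapshot(n)[y:y+90,x:x+110,::-1],None,fx=6,fy=6,interpolation=2))
c=P+.105*np.array([np.cos(phi-.3),np.sin(phi-.3),0])+[0,0,.058]; print((proj(n,c)-[x,y])*6)
"
```

```text
t 10.15 q [ 0.67  0.91  0.32  1.74 -1.03  1.24  1.18] pos [ 0.4918 -0.2862  0.1262] F [-3.7 -7.3 -8.3] z [ 0.331  0.617 -0.714] y [ 0.887 -0.462  0.011]
 shift mm [  1.  -16.   -0.3] rot [0.009 0.011 0.007] world mm [-14.    7.9   0.8]
[ 79.29701617 195.06184346]
```

View pics/top4.png

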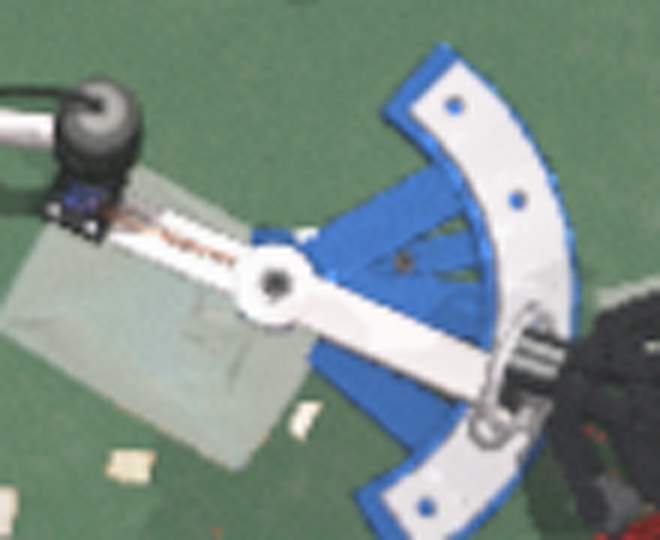

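The top view shows the arm swung with the finger in the ring at (535,360). The connector is at about (82,203), nearly under the barrel. I'll measure the arm angle.

```bash
cat >> h.py <<'E'
import cv2
def armang(save=None):
    """arm angle from the blue connector body in the top picture"""
    im=env.snapshot("top"); best=[]
    x,y=300,165; c=im[y:y+42,x:x+30].astype(int)
    m=(c[:,:,2]>c[:,:,0]+35)&(c[:,:,2]>c[:,:,1]+25)
    v,u=np.nonzero(m); X=onz("top",(u.mean()+x,v.mean()+y),.058)
    return np.arctan2(X[1]-P[1],X[0]-P[0])-phi, np.hypot(X[1]-P[1],X[0]-P[0]), m.sum()
E
python3 - <<'E'
from h import *
X=onz("top",np.array([82.5,203.5])/6-.5+[300,150],.058); print(np.arctan2(X[1]-P[1],X[0]-P[0])-phi,np.hypot(*(X-P)[:2]))
print(armang())
im=cv2.imread("pics/top0.png")
X=onz("top",(311,193.2),.058); print("start",np.arctan2(X[1]-P[1],X[0]-P[0])-phi,np.hypot(*(X-P)[:2]))
s=env.state()["eef_pos"]-P; print("tool angle",np.arctan2(-s[1],-s[0])-phi)
E
```

```text
-0.2760995333861831 0.10390411488450547
(np.float64(-0.30415169738184256), np.float64(0.10716084744009341), np.int64(10))
start 0.01403735662760508 0.10401257462691786
tool angle -0.303028137831697
```

Request:
send_rows --commands '[{"linear": [0, -4.2, 0], "delta_rot": [0, 0, 0], "jaw": 0}, {"linear": [0.2, -4.2, 0], "delta_rot": [0, 0, 0], "jaw": 0}, {"linear": [0.3, -4.2, 0], "delta_rot": [0, 0, 0], "jaw": 0}, {"linear": [0.3, -4, 0.2], "delta_rot": [0, 0, 0], "jaw": 0}, {"linear": [0, 0, 0], "delta_rot": [0, 0, 0], "jaw": 0}, {"linear": [0, 0, 0], "delta_rot": [0, 0, 0], "jaw": 0}]'

```text
clock: 10.75
eef_pos: [0.4766, -0.2794, 0.126]
ee_rot: [-2.224, -1.354, -0.912]
ft_force: [-5.9, -9.6, -7.2]
width: -0.0002
grip_force: 6.6
```

Run:
```python
from h import *
to(ringc(-.436,.035),Rt(.785,-.4))
s=env.state()["eef_pos"]-P; print("tool angle",np.arctan2(-s[1],-s[0])-phi)
im=env.snapshot("top")
# arm's white centreline between pivot and connector: fit on the ring-side beam too
x,y=300,165; cv2.imwrite("pics/top5.png",cv2.resize(im[150:240,300:410,::-1],None,fx=6,fy=6,interpolation=2))
for r in(-.1,-.08,.05,.08,.105):
    a=phi-.436; print(r,(proj("top",P+r*np.array([np.cos(a),np.sin(a),0])+[0,0,.039])-[300,150]+.5)*6)
```

```text
t 10.75 q [ 0.68  0.89  0.33  1.79 -1.03  1.22  1.21] pos [ 0.4766 -0.2794  0.126 ] F [-5.9 -9.6 -7.2] z [ 0.33   0.614 -0.717] y [ 0.886 -0.463  0.011]
 shift mm [1.8 0.6 0.3] rot [0.01  0.014 0.007] world mm [1.2 1.  1. ]
tool angle -0.44057458080248235
-0.1 [449.21752551 382.34979683]
-0.08 [414.35043068 362.36894443]
0.05 [189.05023494 233.25896329]
0.08 [137.38440078 203.65146627]
0.105 [ 94.42239447 179.03176363]
```

View pics/top5.png

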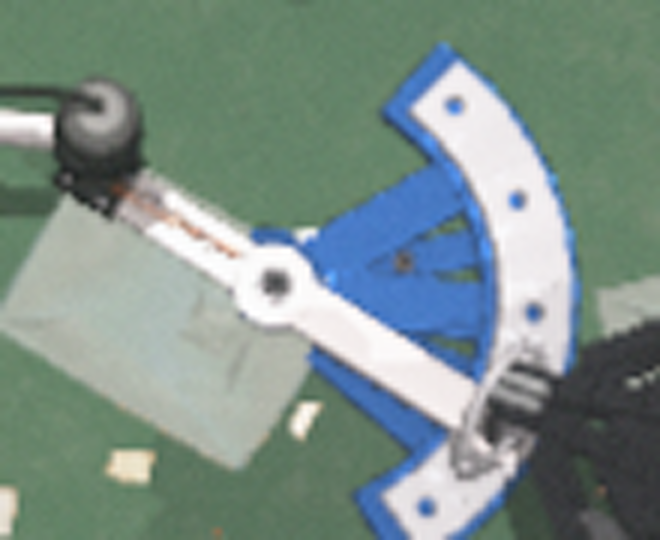

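The middle hole is visible again at (533,312), and the arm covers the next hole. Its beam is aligned with the −0.436 rad prediction, so I'll lower.

Request:
send_rows --commands '[{"linear": [-1.4, 0, 1.4], "delta_rot": [0, 0, 0], "jaw": 0}, {"linear": [-1.4, 0, 1.4], "delta_rot": [0, 0, 0], "jaw": 0}, {"linear": [-1.4, 0, 1.4], "delta_rot": [0, 0, 0], "jaw": 0}, {"linear": [-1.4, 0, 1.4], "delta_rot": [0, 0, 0], "jaw": 0}, {"linear": [0, 0, 0], "delta_rot": [0, 0, 0], "jaw": 0}, {"linear": [0, 0, 0], "delta_rot": [0, 0, 0], "jaw": 0}]'

```text
clock: 11.3
eef_pos: [0.4777, -0.2772, 0.1197]
ee_rot: [-2.217, -1.353, -0.918]
ft_force: [-5.5, -6.5, -1.9]
width: -0.0
grip_force: 3.7
```

Run:
```python
from h import *
to(ringc(-.436,.019),Rt(.785,-.4))
```

```text
t 11.3 q [ 0.68  0.9   0.32  1.79 -1.03  1.21  1.22] pos [ 0.4777 -0.2772  0.1197] F [-5.5 -6.5 -1.9] z [ 0.331  0.619 -0.712] y [ 0.887 -0.461  0.011]
 shift mm [-6.9  0.6  5.5] rot [0.008 0.008 0.008] world mm [ 0.2 -1.2 -8.7]
```

Request:
send_rows --commands '[{"linear": [-1.4, 0, 1.4], "delta_rot": [0, 0, 0], "jaw": 0}, {"linear": [-1.4, 0, 1.4], "delta_rot": [0, 0, 0], "jaw": 0}, {"linear": [-1.4, 0, 1.4], "delta_rot": [0, 0, 0], "jaw": 0}, {"linear": [-1.4, 0, 1.4], "delta_rot": [0, 0, 0], "jaw": 0}, {"linear": [0, 0, 0], "delta_rot": [0, 0, 0], "jaw": 0}, {"linear": [0, 0, 0], "delta_rot": [0, 0, 0], "jaw": 0}]'

```text
clock: 11.8
eef_pos: [0.4796, -0.275, 0.1118]
ee_rot: [-2.213, -1.354, -0.921]
ft_force: [0.1, -0.4, 0.2]
width: 0.0003
grip_force: 0.0
```

Run:
```python
from h import *
to(ringc(-.436,.019),Rt(.785,-.4))
```

```text
t 11.8 q [ 0.69  0.92  0.3   1.79 -1.04  1.2   1.23] pos [ 0.4796 -0.275   0.1118] F [ 0.1 -0.4  0.2] z [ 0.331  0.622 -0.71 ] y [ 0.888 -0.459  0.012]
 shift mm [-3.3 -0.  -2.2] rot [0.007 0.004 0.01 ] world mm [-1.8 -3.4 -0.8]
```

Request:
send_rows --commands '[{"linear": [1.2, 0, -1.2], "delta_rot": [0, 0, 0], "jaw": 0}, {"linear": [1.2, 0, -1.2], "delta_rot": [0, 0, 0], "jaw": 0}, {"linear": [0, 0, 0], "delta_rot": [0, 0, 0], "jaw": 0}, {"linear": [0, 0, 0], "delta_rot": [0, 0, 0], "jaw": 0}]'

```text
clock: 12.13
eef_pos: [0.479, -0.2761, 0.1149]
ee_rot: [-2.215, -1.354, -0.919]
ft_force: [-0.5, -0.5, 1.4]
width: 0.0003
grip_force: 0.0
```

Request:
send_rows --commands '[{"linear": [1.2, 0, -1.2], "delta_rot": [0, 0, 0], "jaw": 0}, {"linear": [0, 0, 0], "delta_rot": [0, 0, 0], "jaw": 0}, {"linear": [0, 0, 0], "delta_rot": [0, 0, 0], "jaw": 0}]'

```text
clock: 12.38
eef_pos: [0.4787, -0.2762, 0.1162]
ee_rot: [-2.216, -1.354, -0.918]
ft_force: [-0.5, 0.0, -0.0]
width: -0.0004
grip_force: 0.4
```

Run:
```python
from h import *
print(env.state()['ft_force'])
im=env.snapshot("top"); im0=cv2.imread("pics/top5.png")
b=cv2.resize(im[150:240,300:410,::-1],None,fx=6,fy=6,interpolation=2)
print(np.abs(b.astype(int)-im0).mean())
# white-beam centreline in top px: threshold profile across beam at several radii, start of run (a=0) vs now
def ang(img,a0):
    g=img.astype(float).min(2); out=[]
    for r in(-.085,-.075,-.065,-.055,-.045,-.035,.03,.04,.05):
        a=a0+np.linspace(-.35,.35,701); 
        # sample perpendicular offsets of +-22mm
        e=np.array([np.cos(phi+a0),np.sin(phi+a0),0]);n=np.array([-e[1],e[0],0]); d=np.linspace(-.02,.02,161)
        uv=np.array([proj("top",P+r*e+t*n+[0,0,.039]) for t in d]).astype(np.float32)
        p=cv2.remap(g.astype(np.float32),uv[:,0].reshape(1,-1),uv[:,1].reshape(1,-1),cv2.INTER_LINEAR)[0]
        w=np.clip(p-150,0,60); out.append((r,(w*d).sum()/max(w.sum(),1)))
    o=np.array(out); return np.polyfit(o[:,0],o[:,1],1),(o[:,1]*1e3).round(1)
print("start",ang(cv2.imread("pics/top0.png"),0.))
print("now",ang(im,-.436))
```

```text
[-0.45690367  0.02044952 -0.03401161]
2.763856154133932
start (array([0.00171577, 0.00187831]), array([2. , 2. , 1.1, 1.7, 2.2, 1.7, 2.5, 1. , 2.4]))
now (array([-0.02941004,  0.00236332]), array([5.3, 4.6, 4.2, 3.9, 3.5, 2.9, 1.1, 1.4, 1.2]))
```

The beam fit puts the arm at about −0.467 rad, roughly 4 mm past the hole, so the pin is riding on the plate. I'll nudge the ring back with the finger's side.

Request:
send_rows --commands '[{"linear": [0, 1, 0], "delta_rot": [0, 0, 0], "jaw": 0}, {"linear": [0, 1, 0], "delta_rot": [0, 0, 0], "jaw": 0}, {"linear": [0, 1, 0], "delta_rot": [0, 0, 0], "jaw": 0}, {"linear": [0, 0, 0], "delta_rot": [0, 0, 0], "jaw": 0}, {"linear": [0, 0, 0], "delta_rot": [0, 0, 0], "jaw": 0}]'

```text
clock: 12.85
eef_pos: [0.4812, -0.2784, 0.1153]
ee_rot: [-2.218, -1.354, -0.916]
ft_force: [-0.8, -1.1, -5.3]
width: -0.0002
grip_force: 2.6
```

```bash
cat >> h.py <<'E'
def beam(a0=-.436):
    g=env.snapshot("top").astype(np.float32).min(2); o=[]
    e=np.array([np.cos(phi+a0),np.sin(phi+a0),0]);n=np.array([-e[1],e[0],0]); d=np.linspace(-.02,.02,161)
    for r in np.arange(-.085,.06,.005):
        if abs(r)<.03: continue
        uv=np.array([proj("top",P+r*e+t*n+[0,0,.039]) for t in d]).astype(np.float32)
        p=cv2.remap(g,uv[:,0].reshape(1,-1),uv[:,1].reshape(1,-1),cv2.INTER_LINEAR)[0]
        w=np.clip(p-150,0,60); o.append((r,(w*d).sum()/max(w.sum(),1)))
    o=np.array(o); return a0+np.polyfit(o[:,0],o[:,1],1)[0]-.0017
E
python3 - <<'E'
from h import *
print("arm",beam()); to(ringc(-.436,.02),Rt(.785,-.4))
E
```

```text
arm -0.43292671490679296
t 12.9 q [ 0.68  0.91  0.31  1.78 -1.03  1.21  1.21] pos [ 0.4813 -0.2784  0.1155] F [-1.3 -0.5 -6.2] z [ 0.331  0.618 -0.713] y [ 0.887 -0.461  0.012]
 shift mm [-3.6 -3.1  1.3] rot [0.008 0.009 0.009] world mm [-3.5 -0.  -3.5]
```

The arm is now at −0.433 rad and the ring hangs on the finger, so the pin has entered the hole. I'll lower to free it.

Request:
send_rows --commands '[{"linear": [-1.4, 0, 1.4], "delta_rot": [0, 0, 0], "jaw": 0}, {"linear": [-1.4, 0, 1.4], "delta_rot": [0, 0, 0], "jaw": 0}, {"linear": [-1.4, 0, 1.4], "delta_rot": [0, 0, 0], "jaw": 0}, {"linear": [-1.5, -0.7, 1.5], "delta_rot": [0, 0, 0], "jaw": 0}, {"linear": [-1.5, -0.7, 1.5], "delta_rot": [0, 0, 0], "jaw": 0}, {"linear": [-1.5, -0.7, 1.5], "delta_rot": [0, 0, 0], "jaw": 0}, {"linear": [-1.5, -0.7, 1.5], "delta_rot": [0, 0, 0], "jaw": 0}, {"linear": [0, 0, 0], "delta_rot": [0, 0, 0], "jaw": 0}, {"linear": [0, 0, 0], "delta_rot": [0, 0, 0], "jaw": 0}]'

```text
clock: 13.65
eef_pos: [0.4793, -0.276, 0.1021]
ee_rot: [-2.215, -1.354, -0.92]
ft_force: [-0.2, -0.6, 0.4]
width: -0.0002
grip_force: 0.0
```

Run:
```python
from h import *
print("arm",beam()); to(ringc(-.436,0),Rt(.785,-.4))
```

```text
arm -0.433871780345317
t 13.7 q [ 0.69  0.93  0.29  1.79 -1.04  1.19  1.23] pos [ 0.4793 -0.2762  0.1021] F [ 0.3 -0.1 -0.5] z [ 0.331  0.62  -0.711] y [ 0.888 -0.46   0.012]
 shift mm [-9.  -0.4  5.3] rot [0.008 0.006 0.009] world mm [ -1.5  -2.2 -10.1]
```

Request:
send_rows --commands '[{"linear": [-4, 0, 2.5], "delta_rot": [0, 0, 0], "jaw": 0}, {"linear": [-4, 0, 2.5], "delta_rot": [0, 0, 0], "jaw": 0}, {"linear": [0, 0, 0], "delta_rot": [0, 0, 0], "jaw": 0}, {"linear": [0, 0, -6], "delta_rot": [0, 0, 0], "jaw": 0}, {"linear": [0, 0, -8], "delta_rot": [0, 0, 0], "jaw": 0}, {"linear": [0, 0, -8], "delta_rot": [0, 0, 0], "jaw": 0}, {"linear": [0, 0, 0], "delta_rot": [0, 0, 0], "jaw": 0}]'

```text
clock: 14.28
eef_pos: [0.4705, -0.2947, 0.1096]
ee_rot: [-2.22, -1.355, -0.919]
ft_force: [-0.3, -0.6, -0.4]
width: -0.0002
grip_force: 0.0
```

Request:
send_rows --commands '[{"linear": [0, 0, -12], "delta_rot": [0, 0, 0], "jaw": 0}, {"linear": [0, 0, -20], "delta_rot": [0, 0, 0], "jaw": 0}, {"linear": [0, 0, -25], "delta_rot": [0, 0, 0], "jaw": 0}, {"linear": [0, 0, -25], "delta_rot": [0, 0, 0], "jaw": 0}, {"linear": [0, 0, -25], "delta_rot": [0, 0, 0], "jaw": 0}, {"linear": [10, 0, -30], "delta_rot": [0, 0, 0], "jaw": 0}, {"linear": [15, 0, -30], "delta_rot": [0, 0, 0], "jaw": 0}, {"linear": [15, 0, -30], "delta_rot": [0, 0, 0], "jaw": 0}, {"linear": [0, 0, 0], "delta_rot": [0, 0, 0], "jaw": 0}, {"linear": [0, 0, 0], "delta_rot": [0, 0, 0], "jaw": 0}]'

```text
clock: 15.12
eef_pos: [0.4179, -0.3904, 0.2788]
ee_rot: [-2.22, -1.356, -0.919]
ft_force: [0.0, 1.1, -0.6]
width: 0.0
grip_force: 0.0
```

Run:
```python
from h import *
print("arm",beam()); to(ringc(-.436,0),Rt(.785,-.4))
c=ringc(-.436,0);e=np.array([np.cos(phi-.436),np.sin(phi-.436),0])
for h in(0,.01): print(h,"ring top/cent px",[((proj("side",c+k*(.015*e+[0,0,.026])+[0,0,h])-[270,170]+.5)*5).round(0) for k in(1,0,-1)])
a=cv2.resize(env.snapshot("side")[170:290,270:400,::-1],None,fx=5,fy=5,interpolation=2); cv2.imwrite("pics/side6.png",a)
```

```text
arm -0.4376179645913057
t 15.1667 q [ 0.83  0.76  0.4   1.53 -0.83  1.56  1.03] pos [ 0.4181 -0.3891  0.2774] F [-0.2  0.7 -0.5] z [ 0.332  0.619 -0.712] y [ 0.887 -0.461  0.013]
 shift mm [-40.5  -0.5 220.4] rot [0.009 0.008 0.01 ] world mm [  59.7  110.7 -185.4]
0 ring top/cent px [array([244., 312.]), array([236., 377.]), array([228., 443.])]
0.01 ring top/cent px [array([244., 293.]), array([236., 359.]), array([227., 425.])]
```

View pics/side6.png

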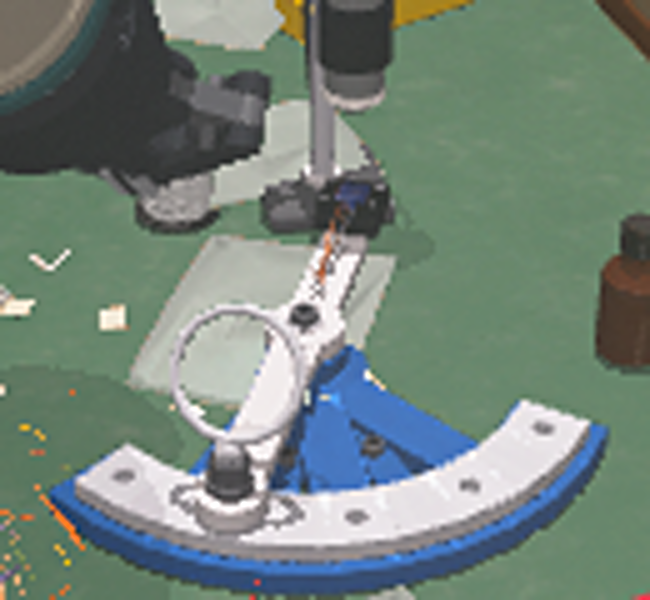

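The side view shows the ring centre at about (238,373), which matches the pin-home prediction of (236,377) once the same −3 px offset as at the start is allowed for. The connector sits in its nest under the barrel and the hand is clear. Handing in.

```bash
python3 -c "
from cell import env
print(env.hand_in())"
```

```text
the job is handed in; nothing more can be done
None
```

The swing arm now stands in the hole next to the middle one on the microscope's side, with the pin home and the connector under the lens. By camera the arm measured about −0.437 rad. The hand came clear and the job was handed in at about 15 s; no verdict was returned.

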